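Rack the arching template and bolt down the sprung keeper bar

ROBOT

A 6-joint arm with a two-finger parallel gripper is mounted at the origin on the work surface. World frame = base frame: x ahead of the robot, y to its left, z up, the work surface at z = 0. Lengths are in mm, angles in rad, forces in N, time in s.
With the tool pointing down it reaches from about 300 to 775 mm from the base axis. Payload 14.6 kg.
Tool frame: the origin (TCP) lies midway between the tips of the shut fingers; the grasp point (between the pads) lies 19 mm behind it (manip.hold_point_z is the distance from the TCP to the grasp point, in mm); z points along the fingers, y is the direction in which the jaws open and shut (so a half turn about z gives the same grasp; the last joint's range is limited). The gripper opens to 94 mm and grips with 3 to 60 N. Pads are 16 mm wide; open, the fingers measure 119 mm over their backs; the gripper's body (75 mm by 177 mm) begins 78 mm behind the grasp point.
Start: joints at [1.154, 0.3, 1.521, -0, 1.321, -0.067], TCP at [188.487, 516.683, 205.446] pointing down, gripper open.
Joint ranges: [-3.03, 3.03], [-0.79, 2.21], [0.23, 2.52], [-1.04, 4.18], [0, 3.07], [-2.55, 2.55]. Speed limits (rad/s): [2.22, 2.22, 2.57, 3.14, 3.14, 3.14].

INTERFACE

Orientations are given as [roll, pitch, yaw] about the fixed x, y, z axes, in that order (R = Rz(yaw) Ry(pitch) Rx(roll)).
In Python, from cell import manip gives the robot as it stands.
- The arm moves only by the shell command python3 -m crank 'ROWS' [OPENING] [FORCE]. ROWS is JSON, a list of rows, each an object with "offset": the shift along the world's x, y, z in m, a list of three; "spin": the turn about the world's z in degrees. In form: [{"offset": [dx, dy, dz], "spin": spin}, ...]. A call has exactly 8 rows; each row is the pose to reach, as a shift and turn from the pose measured when the call began; what a row does not reach only later rows make up. A row lasts 1/12 s, in which the tool goes at most 41.7 mm and 7.16 degrees, less where a joint would pass 70% of its speed; a pose out of reach is approached as far as the arm can. A call with a gripper value outside its range is refused whole. OPENING is the opening, from 0 (shut) to 1 (fully open), set as the call begins (- or left out, the last holds). The fingers move at their own pace and stop on an object; FORCE is the grip in N (left out, the last holds). Time passes only in rows, so rows that repeat a pose let the fingers close, or fill a call up. It gives the time, the measured TCP pose, the force and the opening at its end, in the units of the state.
- manip.read_state(): the state, without advancing time (a new reading comes with each control period).
- manip.camera(name): name is "scene" or "top" or "wrist"; returns a dict with "pixels" (384x512x3 uint8, red, green, blue), "fx", "fy", "cx", "cy" (pixels), "extrinsics" (4x4, takes a point from world to camera coordinates); the wrist camera has in their place "hand_eye" (4x4, takes a point from camera to tool coordinates, whose origin is the TCP and whose axes are the flange's). Camera axes: x right, y down, z forward; pixel columns grow to the right and rows downward; lengths in mm; the calibration is good to about 2 mm. The wrist camera is an equidistant fisheye: a pixel r from the principal point sees the ray r / f radians off the axis. A picture is of the moment at which its call begins: read the wrist's pose just before it. There is no depth.
- manip.sign_off(): hands the job in, once; it reports no verdict.
Trained networks look in a picture, given as the dict that the camera call returned (one of the last four; its "shot" number tells which), for a name from the list of things; names that differ only in an ending like _2 or _b are one class to them, and where a whole thing is asked for, a point or a joint stands for the part that bears it (a point fixed in the world has none). Each returns a list of dicts, best first, with "conf" (0 to 1); they miss things now and then, are a little off and sometimes report something else, mostly with a low value. They report only what shows in the picture. A call takes as long as a camera call. They do not tell look-alikes from the thing itself.
- manip.search_frame(picture, name): "location" ([x, y, z] in mm, in world coordinates, good to about 4 mm: the middle of the surface that is visible of it).
- manip.masks_of(picture, name): "mask" (384x512 bool, what is visible of it).
The state is a dict: "clock": time; "joints": joint angles; "qd": joint speeds; "effort": joint torques, N m; "eef_pos": TCP position; "eef_rot": TCP orientation; "wrist_force": force on the tool from outside, world axes, zero at the start; "moment": the same for the moment, N m; "finger_gap": finger opening in mm.
Only numpy, scipy, OpenCV 4.12 (cv2) and the standard library are available. Lean on these libraries where they do the work, as an engineer would, in place of code of your own. Each camera call takes 0.05 s, during which the arm holds its last target. There are 200 camera calls.

TASK

Take the tall plywood template out of its little stand and put it right down into the empty slot of the template rack, turned so that its upright tab stands on the side away from the keeper bar. Then draw the bolt back, swing the sprung bar all the way down over the templates, hold it there against its spring while you push the bolt well under the steel keeper, and let go so that the bar stays shut. Leave the other templates in their slots and do not disturb the jar, the spruce block, the small plane and the chisel.

Things in the scene. Friction and masses are not known exactly. Their poses are not given: they have to be found in the camera images.
- template: Tall plywood template, 9 mm thick (own x). Board 110 mm wide (y -55 to 55), 58 mm high; at y 25 to 55 an upright tab continues it to z 103 mm: pinch there. Origin: centre of the lower edge; y points to the tab, z up. About 60 g. Starts upright in the stand, lower edge 6 mm above the table; draw it straight up. Seated, its lower edge is 10 mm above the table.
- template_tab (a point): Centre of the template's tab: template x 0, y +40 mm, z 80.5 mm.
- stand: Fixed small wooden stand, 64 x 90 mm, 30 mm high, with one open-ended slot 12 mm wide and 24 mm deep along its own y that holds the template at the start. Origin on the table under its centre.
- rack: Fixed wooden rack, 270 (x) x 130 mm (y), base 10 mm thick; origin on the table under its centre. Five slots 12 mm wide along y, centres at x -21, -3, 15, 33, 51 mm, floor z 10 mm, between 6 mm fins with rounded tops at z 47; end ledges (to z 24) leave 4 mm play each way along y. Four hold low templates. The bar shuts over y -28 mm, so the tall template's tab belongs at +y.
- felt_strip: Thin grey felt strip (no real thickness) on the floor of the one empty slot. Origin at the middle of that slot's floor, which is where the template's origin is to come; axes parallel to the rack's. Which slot it is varies.
- low0: Low plywood template, 110 mm wide, 9 mm thick, 58 mm high, plain rectangle, in a rack slot. Origin at the centre of its lower edge, axes as the rack's. Must stay in its slot.
- low1: Low plywood template as the others, 56 mm high in the middle 60 mm, 46 mm high beside. Must stay in its slot.
- low2: Low plywood template as the others, 44 mm high with a 50 mm wide step to 54 mm on its +y half. Must stay in its slot.
- low3: Low plywood template as the others, 52 mm high, plain rectangle. Must stay in its slot.
- gate_hinge (a point): Hinge axis of the sprung keeper bar: rack x +115 mm, y -28 mm, z 80 mm, between two steel posts; the axis runs along the rack's y.
- gate (a joint): Angle of the sprung keeper bar (steel, 16 mm wide, 12 thick, 190 long), rad. 0: shut, level at z 80 mm, running from the hinge to the rack's -x end. 1.40: up, where a torsion spring always returns it. Presses down to -0.02 at most. The spring pushes back with about 2 to 3 N at the pin when up, about 8 N when shut. Bolted, it rests at about 0.02.
- bolt (a joint): Travel of the bolt along the bar, m. 0: drawn back towards the hinge; 0.022: fully thrown, away from the hinge. Stays where it is left (friction about 2.5 N) and may start partly thrown. Must be below about 0.006 for the bar to pass the keeper; beyond 0.007 with the bar shut it goes under the keeper.
- bolt_pin (a point): Grip point on the bolt's pin: round steel, 14 mm thick, parallel to the hinge axis, standing out to rack -y from the bar's centre line by 54 mm; this point is 36 mm out (rack y -64 mm), 197 mm from the hinge axis with the bolt back, 219 mm thrown. The pin both swings the bar and slides the bolt. The rod (10 mm) ends 18 mm beyond the pin. Clear below down to the rack's base.
- keeper_edge (a point): Lower edge, on the hinge side, of the fixed steel keeper plate under which the bolt's rod goes: rack x -107, y -28, z 89 mm (222 mm from the hinge). The keeper is an upside-down L, 18 mm long, top at z 96 mm, plate y -38 to -10 mm, open on the -y side, where the pin is.
- jar: Loose amber jar with black lid, 56 mm wide, 75 mm high; origin at the centre of its underside. Leave alone.
- block: Loose spruce block 60 x 50 x 45 mm; origin at the centre of its underside. Leave alone.
- plane: Loose small brass thumb plane 70 x 28 mm, 36 mm high; origin at the centre of its underside. Leave alone.
- chisel: Loose chisel lying flat, 245 mm long along its own x (-140 to +105), 26 mm high. Leave alone.
There are look-alikes about, which are no part of the job. What is shaped like the template but turquoise is not meant.

How it is judged:
By the outcome, as a careful person would: the job done as asked, in the order asked, and still so for the second after the job is handed in, with the robot touching nothing.
It also fails if it takes over 61 s, if anything falls off the work surface, if the arm or the gripper's body presses on something with over 40 N, if the wrist force passes 120 N, or if a joint passes its speed limit or range.

## Working session

There is one attempt and no reset: what is moved stays moved. The work goes in short steps, Python scripts to look and compute and a shell command to move; the robot and the scene stay as the last step left them, time stands still between calls to the robot, and variables do not carry over. Pictures are saved under pics/ and viewed, about 8 in all and at most 12, crops included, and the job is handed in when it is done.

```bash
ls; mkdir -p pics
cat > h.py <<'E'
from cell import manip
import numpy as np, cv2
def save(p,n,scale=1.5):
    cv2.imwrite('pics/'+n, cv2.resize(p['pixels'][:,:,::-1],None,fx=scale,fy=scale))
def proj(p,X):
    E=np.array(p['extrinsics']);c=E[:3,:3]@np.array(X,float)+E[:3,3]
    return np.array([p['fx']*c[0]/c[2]+p['cx'],p['fy']*c[1]/c[2]+p['cy']])
def back(p,uv,z):
    E=np.array(p['extrinsics']);R=E[:3,:3];o=-R.T@E[:3,3]
    d=R.T@np.array([(uv[0]-p['cx'])/p['fx'],(uv[1]-p['cy'])/p['fy'],1]);return o+d*(z-o[2])/d[2]
E
cat > a.py <<'E'
from h import *
t=manip.camera('top');s=manip.camera('scene')
save(t,'top0.png');save(s,'scene0.png')
for n in ['template','template_tab','stand','rack','felt_strip','low0','low1','low2','low3','gate','bolt_pin','bolt','keeper_edge','gate_hinge','jar','block','plane','chisel']:
    for q,k in ((t,'top'),(s,'scene')):
        try: r=manip.search_frame(q,n)
        except Exception as e: r=[];print(n,e)
        print(n,k,[(np.round(x['location']).tolist(),round(x['conf'],2)) for x in r[:3]])
print(manip.read_state()['clock'])
E
python3 a.py
```

```text
pics
template top [([352.0, -253.0, 58.0], 0.7), ([495.0, -425.0, 55.0], 0.67), ([498.0, -270.0, 68.0], 0.64)]
template scene [([498.0, -433.0, 38.0], 0.65), ([498.0, -266.0, 50.0], 0.59), ([356.0, -251.0, 52.0], 0.56)]
template_tab top [([352.0, -256.0, 61.0], 0.64), ([497.0, -270.0, 63.0], 0.63), ([499.0, -427.0, 55.0], 0.58)]
template_tab scene [([496.0, -264.0, 55.0], 0.81), ([499.0, -428.0, 40.0], 0.65), ([358.0, -247.0, 50.0], 0.5)]
stand top [([511.0, -269.0, 28.0], 0.79)]
stand scene [([586.0, 122.0, 292.0], 0.19)]
rack top [([539.0, 29.0, 13.0], 0.64)]
rack scene [([564.0, 117.0, 20.0], 0.92)]
felt_strip top []
felt_strip scene [([563.0, 115.0, 18.0], 0.3)]
low0 top [([540.0, 68.0, 72.0], 0.61), ([535.0, 85.0, 58.0], 0.59), ([501.0, -266.0, 67.0], 0.55)]
low0 scene [([543.0, 36.0, 61.0], 0.78), ([546.0, 17.0, 57.0], 0.61), ([552.0, 89.0, 52.0], 0.48)]
low1 top [([540.0, 68.0, 72.0], 0.61), ([535.0, 85.0, 58.0], 0.59), ([501.0, -266.0, 67.0], 0.55)]
low1 scene [([543.0, 36.0, 61.0], 0.78), ([546.0, 17.0, 57.0], 0.61), ([552.0, 89.0, 52.0], 0.48)]
low2 top [([540.0, 68.0, 72.0
[... 540 characters left out ...]
)]
bolt top [([536.0, 28.0, 11.0], 0.2)]
bolt scene [([586.0, 118.0, 296.0], 0.51)]
keeper_edge top []
keeper_edge scene [([553.0, -75.0, 72.0], 0.52)]
gate_hinge top [([536.0, 27.0, 11.0], 0.59)]
gate_hinge scene [([564.0, 112.0, 19.0], 0.61)]
jar top [([633.0, -217.0, 74.0], 0.81)]
jar scene [([643.0, -204.0, 46.0], 0.6), ([495.0, -262.0, 55.0], 0.46)]
block top [([642.0, 368.0, 48.0], 0.92), ([536.0, 72.0, 72.0], 0.73)]
block scene [([587.0, 121.0, 298.0], 0.72), ([648.0, 375.0, 42.0], 0.56)]
plane top [([478.0, 394.0, 16.0], 0.67)]
plane scene [([484.0, 400.0, 16.0], 0.56)]
chisel top [([774.0, 8.0, 21.0], 0.94), ([540.0, 30.0, 12.0], 0.63)]
chisel scene [([772.0, 22.0, 12.0], 0.81)]
1.9
```

View pics/top0.png

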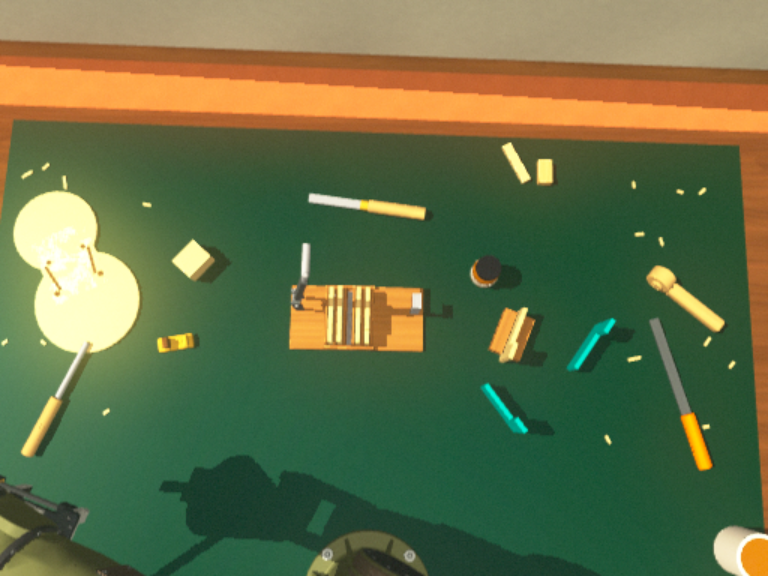

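View pics/scene0.png

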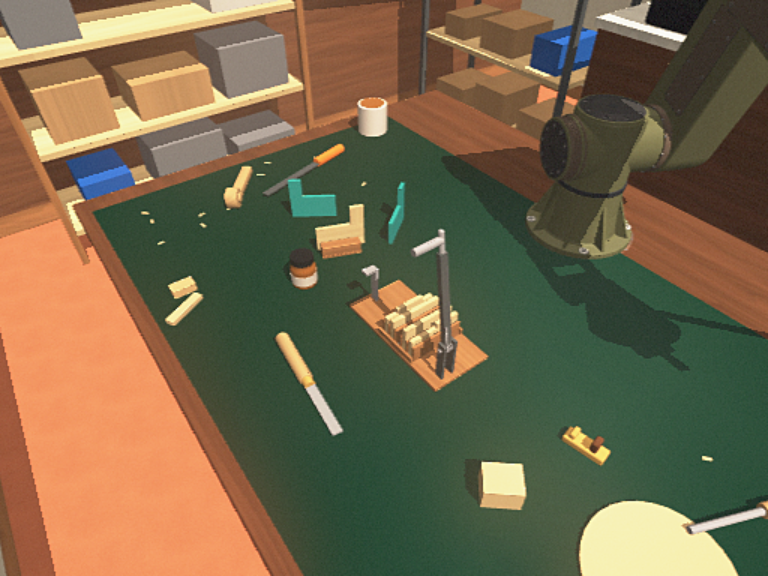

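The top view shows the rack at (290–424, 285–350), with its hinge to the left (world +y) and the keeper to the right. The raised bar is at (305, 250) and a dark empty slot is near (348, 315). The plywood template is in its stand at (513, 333), with its tab towards the robot. The turquoise ones are decoys.

```bash
cat > b.py <<'E'
from h import *
t=manip.camera('top')
P=t['pixels'][:,:,::-1]
a=cv2.resize(P[180:242,185:290],(800,472),interpolation=cv2.INTER_CUBIC)
# template-in-stand crop
b=cv2.resize(P[195:250,315:370],(480,480),interpolation=cv2.INTER_CUBIC)
s=manip.camera('scene');S=s['pixels'][:,:,::-1]
c=cv2.resize(S[150:265,225:335],(480,502),interpolation=cv2.INTER_CUBIC)
cv2.imwrite('pics/rk.png',a)
im=np.zeros((502,800,3),np.uint8);im[:480,:480]=b;
cv2.imwrite('pics/st.png',np.hstack([b[:480,:390],c[:480,:400]]))
print(back(t,(0,0),0), -np.array(t['extrinsics'])[:3,:3].T@np.array(t['extrinsics'])[:3,3])
for n in ['rack','stand','template']:
    for r in manip.masks_of(t,n)[:3]:
        m=r['mask'].astype(np.uint8);ys,xs=np.nonzero(m)
        R=cv2.minAreaRect(np.c_[xs,ys].astype(np.float32));print(n,r['conf'],m.sum(),R)
        print([np.round(back(t,q,10 if n=='rack' else 30)[:2],1).tolist() for q in cv2.boxPoints(R)])
E
python3 b.py
```

```text
[1214.03868245  841.12269502    0.        ] [3.45436209e+02 4.59986092e-01 1.39026276e+03]
rack 0.77 3371 ((238.5463104248047, 197.84185791015625), (89.5683822631836, 71.02320861816406), 2.2906100749969482)
[[470.9, 171.8], [691.2, 174.5], [689.0, -103.5], [467.8, -98.7]]
rack 0.4 247 ((343.31036376953125, 223.77587890625), (9.322757720947266, 37.159725189208984), 23.198591232299805)
[[460.3, -250.4], [566.6, -295.7], [556.0, -322.1], [449.9, -276.5]]
stand 0.71 522 ((340.72418212890625, 222.1896514892578), (23.397611618041992, 31.382511138916016), 21.801406860351562)
[[477.8, -223.6], [567.3, -258.9], [542.7, -324.9], [453.6, -289.0]]
stand 0.41 3421 ((237.77330017089844, 198.62124633789062), (89.82730102539062, 70.6922836303711), 2.12109637260437)
[[466.8, 171.6], [682.8, 174.9], [681.4, -99.8], [464.6, -95.7]]
template 0.82 243 ((335.84002685546875, 272.1200256347656), (40.80000305175781, 8.40000057220459), 53.13010025024414)
[[400.5, -212.5], [415.9, -232.5], [322.4, -305.0], [307.4, -285.0]]
template 0.78 252 ((343.1961364746094, 222.7734832763672), (8.576208114624023, 38.792388916015625), 21.447736740112305)
[[458.0, -248.0], [568.6, -291.3], [559.7, -315.6], [449.3, -271.9]]
template 0.56 270 ((392.43292236328125, 228.1036834716797), (9.065946578979492, 41.868743896484375), 40.0302619934082)
[[455.8, -378.6], [555.4, -462.7], [538.1, -483.5], [438.9, -399.2]]
```

View pics/rk.png

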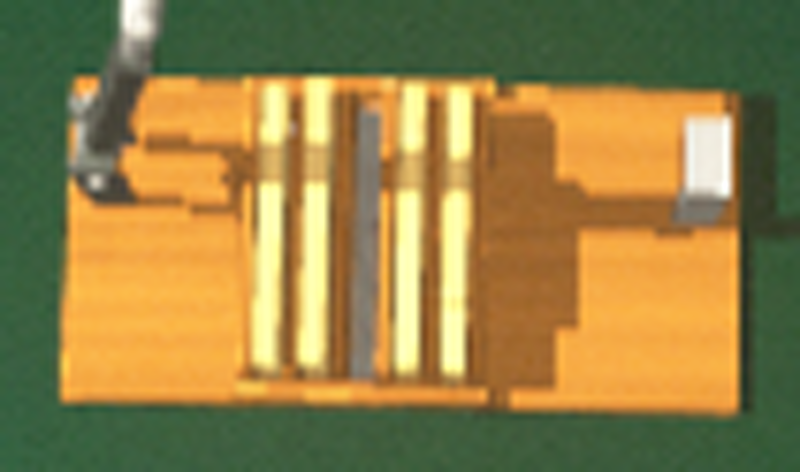

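View pics/st.png

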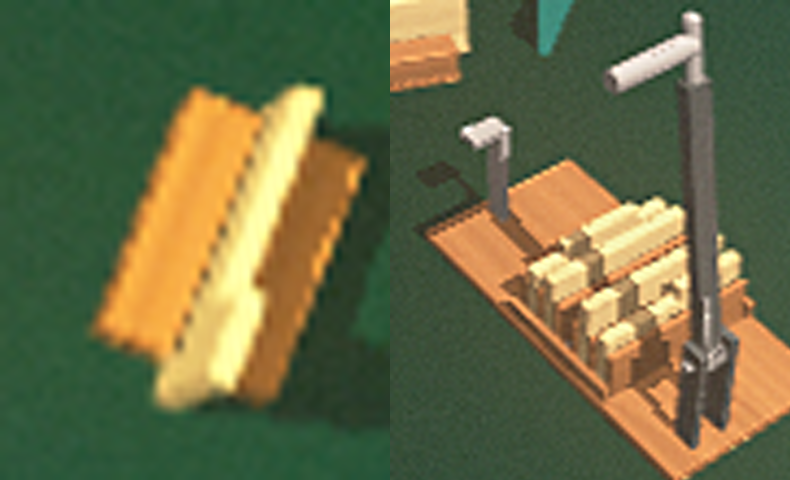

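```bash
cat > c.py <<'E'
from h import *
from scipy.optimize import least_squares
t=manip.camera('top')
def px(p,s,o): return (np.array(p,float)+.5)/s-.5+o
def fit(loc,uv,z,x0):
    def T(q,l): c,s=np.cos(q[2]),np.sin(q[2]);return [q[0]+c*l[0]-s*l[1],q[1]+s*l[0]+c*l[1],l[2] if len(l)>2 else z]
    f=lambda q:np.concatenate([proj(t,T(q,l))-u for l,u in zip(loc,uv)])
    r=least_squares(f,x0);print(np.round(r.x,3),np.degrees(r.x[2]),np.round(r.fun,2));return r.x,T
A=[px(p,7.615,[185,180]) for p in [(61,402),(739,411),(739,93),(75,77),(366,244)]]
q,T=fit([(135,65),(-135,65),(-135,-65),(135,-65),(15,0)],A,10,[560,30,1.57])
B=[px(p,8.727,[315,195]) for p in [(197,87),(93,332),(270,405),(368,160)]]
# stand own y towards robot (template y)
s,_=fit([(32,-45),(32,45),(-32,45),(-32,-45)],B,30,[505,-270,2.75])
# template tops
tt,_=fit([(0,-55,64),(0,55,109),(0,24,109)],[px(p,8.727,[315,195]) for p in [(303,90),(235,397),(228,300) if 0 else (250,290)]],0,[505,-270,s[2]])
# detailed points
for n,l in dict(slot=(15,0,10),tabgoal=(15,40,10),hinge=(115,-28,80),pinshut=(115-197,-64,80),keeper=(-107,-28,89),pin_up=(115-197*np.cos(1.4),-64,80+197*np.sin(1.4))).items():
    X=T(q,l);print(n,np.round(X,1),proj(t,X).round(1), ((proj(t,X)-[185,180]+.5)*7.615).round())
c,sn=np.cos(s[2]),np.sin(s[2]);print('tab in stand',s[0]-sn*40,s[1]+c*40)
print(manip.read_state()['clock'], manip.read_state()['eef_rot'])
E
python3 c.py
```

```text
[535.447  37.586   1.582] 90.66537081352273 [-0.23 -0.14  0.11  0.19  0.39 -0.22 -0.36  0.17  0.09 -0.03]
[ 508.625 -275.362    1.187] 67.98860734412814 [-0.25  0.39  0.54 -0.52 -0.   -0.31 -0.3   0.45]
[ 505.227 -275.029    1.266] 72.51785028413703 [-0.42  0.15 -0.55 -1.02  0.96  0.88]
slot [535.3  52.6  10. ] [232.7 211.6] [367. 244.]
tabgoal [495.3  52.1  10. ] [232.4 224.7] [365. 344.]
hinge [562.1 152.9  80. ] [197.7 198.1] [100. 141.]
pinshut [600.4 -43.7  80. ] [265.7 187.2] [618.  59.]
keeper [564.7 -69.1  89. ] [274.3 199. ] [684. 149.]
pin_up [598.5 119.8 274.1] [203.2 171.2] [143. -63.]
tab in stand 471.5410789242707 -260.3705042978862
2.2 [-3.14158830e+00 -1.99049584e-05  2.79182263e+00]
```

Middle slot (x = +15) is empty. The template stands at about 68° and the rack at 90.7°. I'm moving over to the stand.

```bash
python3 -m crank '[{"offset":[0.006,-0.016,0],"spin":0},{"offset":[0.018,-0.050,0],"spin":0},{"offset":[0.031,-0.086,0],"spin":0},{"offset":[0.044,-0.122,0],"spin":-1},{"offset":[0.057,-0.158,0],"spin":-2},{"offset":[0.070,-0.194,0],"spin":-2},{"offset":[0.083,-0.230,0],"spin":-2},{"offset":[0.096,-0.266,0],"spin":-2}]' 0.5 20
python3 -m crank '[{"offset":[0.012,-0.034,0],"spin":0},{"offset":[0.025,-0.068,0],"spin":0},{"offset":[0.037,-0.102,0],"spin":0},{"offset":[0.050,-0.136,0],"spin":0},{"offset":[0.062,-0.170,0],"spin":0},{"offset":[0.075,-0.204,0],"spin":0},{"offset":[0.087,-0.238,0],"spin":0},{"offset":[0.099,-0.272,0],"spin":0}]'
python3 -c "
from cell import manip
s=manip.read_state();print(s['eef_pos'],s['eef_rot'],s['clock'])"
```

```text
clock: 2.87
eef_pos: [284.6, 249.0, 205.6]
eef_rot: [3.141, 0.0, 2.757]
wrist_force: [1.6, 0.1, 0.0]
finger_gap: 47.4
clock: 3.53
eef_pos: [383.8, -24.9, 205.8]
eef_rot: [3.141, 0.001, 2.757]
wrist_force: [0.2, 1.0, 0.0]
finger_gap: 47.3
[383.78190371 -24.90917945 205.84987359] [3.14084169e+00 1.13577937e-03 2.75709337e+00] 3.5333
```

```bash
python3 -m crank '[{"offset":[0.012,-0.034,0],"spin":0},{"offset":[0.025,-0.068,0],"spin":0},{"offset":[0.037,-0.102,0],"spin":0},{"offset":[0.050,-0.136,-0.005],"spin":0},{"offset":[0.062,-0.170,-0.010],"spin":0},{"offset":[0.075,-0.204,-0.015],"spin":0},{"offset":[0.084,-0.226,-0.020],"spin":0},{"offset":[0.087,-0.235,-0.025],"spin":0}]'
cat >> h.py <<'E'
from scipy.spatial.transform import Rotation as Ro
def wcam(): 
    s=manip.read_state();w=manip.camera('wrist');w['R']=Ro.from_euler('xyz',s['eef_rot']).as_matrix();w['t']=np.array(s['eef_pos']);return w
def wback(w,uv,z):
    d=np.array([uv[0]-w['cx'],uv[1]-w['cy']])/np.array([w['fx'],w['fy']]);th=np.hypot(*d)
    r=np.array([*(d/max(th,1e-9)*np.sin(th)),np.cos(th)]);H=np.array(w['hand_eye'])
    o=w['R']@H[:3,3]+w['t'];r=w['R']@H[:3,:3]@r;return o+r*(z-o[2])/r[2]
def wproj(w,X):
    H=np.array(w['hand_eye']);c=H[:3,:3].T@(w['R'].T@(np.array(X,float)-w['t'])-H[:3,3])
    th=np.arctan2(np.hypot(c[0],c[1]),c[2]);u=c[:2]/np.hypot(c[0],c[1])*th
    return u*[w['fx'],w['fy']]+[w['cx'],w['cy']]
E
python3 - <<'E'
from h import *
w=wcam();print(w['t'],w['R'].round(3).tolist(),w['fx'])
im=cv2.resize(w['pixels'][:,:,::-1],None,fx=1.5,fy=1.5).copy()
c,s=np.cos(np.radians(68)),np.sin(np.radians(68))
for l in [(-4.5,25,109),(4.5,25,109),(-4.5,55,109),(4.5,55,109),(-4.5,-55,64),(4.5,-55,64)]:
    X=[508.6+c*l[0]-s*l[1],-275.4+s*l[0]+c*l[1],l[2]];u=(wproj(w,X)+.5)*1.5;print(l,u.round(1));cv2.circle(im,tuple(int(v) for v in u.round()),3,(0,0,255),1)
cv2.imwrite('pics/w1.png',im)
E
```

```text
clock: 4.2
eef_pos: [471.2, -262.5, 180.1]
eef_rot: [3.141, 0.001, 2.755]
wrist_force: [-0.7, 0.4, -0.1]
finger_gap: 47.2
[ 471.20293915 -262.47385577  180.08886513] [[-0.926, 0.377, 0.001], [0.377, 0.926, 0.0], [-0.001, 0.001, -1.0]] 297.3186396354542
(-4.5, 25, 109) [380.8 318.7]
(4.5, 25, 109) [395.8 318.6]
(-4.5, 55, 109) [380.6 269.8]
(4.5, 55, 109) [396.1 269.7]
(-4.5, -55, 64) [381.7 397.7]
(4.5, -55, 64) [393.5 397.6]
```

View pics/w1.png

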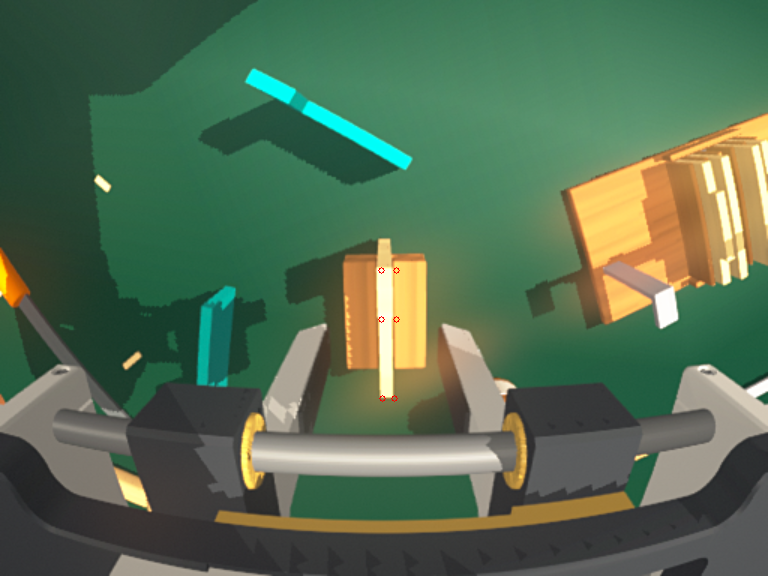

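The wrist view shows the plywood template in its stand, with top edge at (379–393, 267–398). It is straight in the jaws and about 2–3 px left of the prediction.

Run:
```python
from h import *
w=wcam()
print(np.array(w['hand_eye']).round(3).tolist())
for u in [(385,267),(385,294),(385.5,398)]:
    for z in (109,64): print(u,z,wback(w,np.array(u)/1.5-.33,z).round(1))
# edges at rows
g=w['pixels'].astype(float)
for r in (182,190,200,205,250): print(r,g[r,246:270].astype(int).sum(1).tolist())
print((wback(w,(256.6,196),109)-w['t'])@w['R'])
```

```text
[[0.0, -0.965, -0.262, 75.117], [1.0, -0.0, 0.001, -0.679], [-0.001, -0.262, 0.965, -180.096], [0.0, 0.0, 0.0, 1.0]]
(385, 267) 109 [ 454.8 -255.3  109. ]
(385, 267) 64 [ 464.5 -259.    64. ]
(385, 294) 109 [ 469.9 -261.4  109. ]
(385, 294) 64 [ 482.2 -266.2   64. ]
(385.5, 398) 109 [ 534.4 -287.2  109. ]
(385.5, 398) 64 [ 558.4 -296.7   64. ]
182 [413, 409, 397, 375, 551, 736, 738, 733, 733, 733, 732, 732, 732, 737, 742, 593, 507, 588, 591, 583, 581, 578, 583, 581]
190 [416, 418, 411, 374, 463, 738, 739, 734, 734, 733, 734, 733, 734, 738, 743, 594, 498, 587, 591, 586, 582, 579, 582, 580]
200 [420, 421, 420, 397, 413, 689, 739, 735, 733, 733, 732, 732, 733, 736, 740, 653, 515, 589, 591, 585, 582, 581, 584, 584]
205 [423, 422, 423, 399, 421, 685, 732, 732, 730, 729, 729, 731, 730, 733, 739, 649, 508, 580, 590, 585, 581, 582, 580, 581]
250 [311, 310, 309, 315, 317, 292, 402, 707, 730, 730, 727, 727, 726, 728, 731, 651, 357, 332, 351, 357, 353, 361, 360, 357]
[ 0.7710911   0.40110178 70.03245348]
```

```bash
python3 -m crank '[{"offset":[-0.001,0.001,-0.010],"spin":0},{"offset":[-0.002,0.001,-0.030],"spin":0},{"offset":[-0.002,0.001,-0.052],"spin":0},{"offset":[-0.002,0.001,-0.074],"spin":0},{"offset":[-0.002,0.001,-0.092],"spin":0},{"offset":[-0.002,0.001,-0.105],"spin":0},{"offset":[-0.002,0.001,-0.112],"spin":0},{"offset":[-0.002,0.001,-0.112],"spin":0}]'
python3 -m crank '[{"offset":[0,0,0],"spin":0},{"offset":[0,0,0],"spin":0},{"offset":[0,0,0],"spin":0},{"offset":[0,0,0],"spin":0},{"offset":[0,0,0],"spin":0},{"offset":[0,0,0],"spin":0},{"offset":[0,0,0],"spin":0},{"offset":[0,0,0],"spin":0}]' 0 30
```

```text
clock: 4.97
eef_pos: [467.7, -257.9, 66.5]
eef_rot: [3.14, -0.003, 2.757]
wrist_force: [0.7, 0.6, -0.3]
finger_gap: 46.8
clock: 5.63
eef_pos: [467.5, -258.6, 66.7]
eef_rot: [3.141, -0.002, 2.757]
wrist_force: [-3.0, -5.5, 0.5]
finger_gap: 8.8
```

```bash
python3 -m crank '[{"offset":[0,-0.001,0.002],"spin":0},{"offset":[0,-0.001,0.010],"spin":0},{"offset":[0,-0.001,0.025],"spin":0},{"offset":[0,-0.001,0.045],"spin":0},{"offset":[0,-0.001,0.070],"spin":0},{"offset":[0,-0.001,0.100],"spin":0},{"offset":[0,-0.001,0.125],"spin":0},{"offset":[0,-0.001,0.140],"spin":0}]'
python3 -m crank '[{"offset":[0.001,0.014,0.002],"spin":3},{"offset":[0.003,0.044,0.002],"spin":6},{"offset":[0.006,0.082,0.002],"spin":9},{"offset":[0.009,0.120,0.002],"spin":12},{"offset":[0.012,0.158,0.002],"spin":15},{"offset":[0.015,0.196,0.002],"spin":18},{"offset":[0.018,0.234,0.002],"spin":21},{"offset":[0.020,0.262,0.002],"spin":22.5}]'
python3 -c "
from h import *
s=manip.read_state();print(s['eef_pos'],s['eef_rot'],s['qd'].round(2) if hasattr(s['qd'],'round') else s['qd'])"
```

```text
clock: 6.3
eef_pos: [468.0, -259.7, 210.4]
eef_rot: [-3.141, 0.001, 2.757]
wrist_force: [0.1, -0.1, -1.0]
finger_gap: 9.0
clock: 6.97
eef_pos: [487.8, 5.0, 213.3]
eef_rot: [3.141, 0.002, -3.13]
wrist_force: [1.3, -0.7, -1.1]
finger_gap: 8.8
[487.76458851   4.99818896 213.25481852] [ 3.14119450e+00  1.85465948e-03 -3.12965509e+00] [ 0.67  0.05 -0.05 -0.    0.01  0.39]
```

```bash
python3 -m crank '[{"offset":[0.001,0.018,0],"spin":0},{"offset":[0.003,0.032,0],"spin":0},{"offset":[0.005,0.042,0],"spin":0},{"offset":[0.005,0.047,0],"spin":0},{"offset":[0.005,0.047,0],"spin":0},{"offset":[0.005,0.047,0],"spin":0},{"offset":[0.005,0.047,0],"spin":0},{"offset":[0.005,0.047,0],"spin":0}]'
cat > d.py <<'E'
from h import *
import sys
w=wcam();print(w['t'].round(1),w['R'].round(3).tolist())
im=cv2.resize(w['pixels'][:,:,::-1],None,fx=1.5,fy=1.5).copy()
def rk(l,q=(535.45,37.6,np.radians(90.67))):
    c,s=np.cos(q[2]),np.sin(q[2]);return [q[0]+c*l[0]-s*l[1],q[1]+s*l[0]+c*l[1],l[2]]
for l in [(15,55,10),(15,-55,10),(12+12,65,47),(6,65,47),(-135,65,10),(-135,-65,10),(135,65,10)]:
    u=(wproj(w,rk(l))+.5)*1.5;print(l,u.round(1));cv2.circle(im,tuple(int(v) for v in u.round()),3,(0,0,255),1)
cv2.imwrite('pics/'+sys.argv[1],im)
np.save('w.npy',w['pixels'])
E
python3 d.py w2.png
```

```text
clock: 7.63
eef_pos: [492.7, 51.3, 213.3]
eef_rot: [3.141, 0.002, -3.131]
wrist_force: [0.2, -0.2, -0.8]
finger_gap: 8.4
[492.7  51.3 213.3] [[-1.0, -0.011, 0.002], [-0.011, 1.0, 0.0], [-0.002, 0.0, -1.0]]
(15, 55, 10) [385.8 238. ]
(15, -55, 10) [385.8 354.4]
(24, 65, 47) [397.5 233.1]
(6, 65, 47) [374.5 233.1]
(-135, 65, 10) [220.2 229.3]
(-135, -65, 10) [233.4 361.1]
(135, 65, 10) [520.1 228.3]
```

View pics/w2.png

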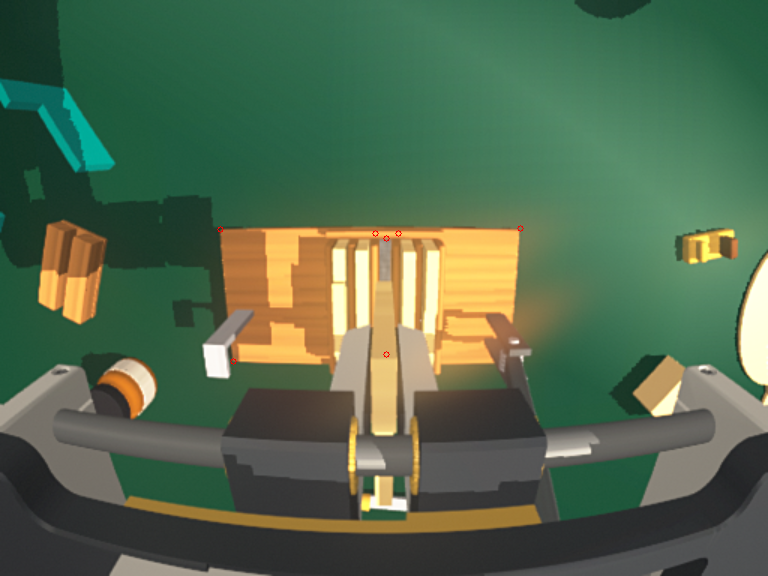

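The predicted rack corners land on the pictured ones, at (220, 229) and (520, 228). The held template's lower tab end is at (384, 282), over the grey felt of the empty slot at (385, 260).

Run:
```python
from h import *
w=wcam();g=w['pixels'].astype(int).sum(2)
for r in (162,170,180,190,195,205,230): print(r,g[r,236:278].tolist())
for r in range(176,196,2): print(r,w['pixels'][r,256].tolist(),end=' ')
print()
b=wback(w,(255.7,187.7),152.6);print(b, 'template centre',b[0]+55)
print(wback(w,(256.5,172),10),wproj(w,[492.7-15,51.8,152.6]))
print(manip.read_state()['eef_pos'])
```

```text
162 [343, 285, 385, 486, 496, 487, 489, 489, 498, 520, 398, 336, 328, 329, 336, 343, 381, 482, 482, 468, 456, 441, 440, 459, 431, 332, 337, 341, 343, 335, 356, 455, 505, 504, 504, 502, 503, 512, 511, 338, 313, 342]
170 [411, 732, 738, 733, 732, 732, 733, 736, 742, 562, 331, 402, 523, 572, 583, 515, 391, 431, 426, 434, 448, 445, 457, 462, 429, 307, 358, 392, 395, 370, 337, 409, 511, 737, 738, 733, 733, 734, 734, 738, 744, 532]
180 [388, 707, 737, 734, 732, 732, 733, 735, 741, 670, 423, 396, 517, 573, 583, 518, 399, 440, 471, 497, 490, 462, 442, 470, 437, 343, 377, 401, 401, 375, 336, 423, 568, 726, 728, 725, 724, 723, 726, 732, 731, 512]
190 [380, 686, 735, 733, 731, 730, 731, 734, 739, 671, 400, 388, 521, 565, 568, 537, 536, 536, 536, 538, 539, 540, 538, 544, 548, 438, 389, 406, 403, 377, 363, 429, 598, 724, 726, 725, 725, 725, 727, 729, 693, 469]
195 [387, 687, 735, 733, 731, 731, 731, 734, 739, 669, 449, 389, 521, 569, 511, 489, 488, 491, 488, 492, 492, 491, 490, 492, 499, 482, 405, 401, 405, 373, 361, 430, 599, 723, 728, 722, 724, 724, 728, 731, 647, 426]
205 [349, 623, 731, 735, 732, 731, 731, 733, 738, 685, 475, 384, 512, 534, 513, 514, 510, 512, 511, 506, 514, 511, 508, 512, 514, 514, 459, 405, 393, 364, 352, 444, 659, 725, 726, 724, 724, 724, 728, 730, 576, 390]
230 [510, 515, 513, 513, 515, 515, 513, 518, 523, 426, 262, 322, 485, 499, 494, 494, 492, 494, 494, 495, 493, 494, 495, 498, 494, 500, 503, 505, 352, 248, 426, 533, 526, 524, 521, 520, 524, 524, 528, 526, 528, 528]
176 [172, 155, 134] 178 [174, 156, 135] 180 [182, 165, 143] 182 [178, 160, 138] 184 [174, 155, 134] 186 [166, 148, 126] 188 [226, 184, 112] 190 [231, 192, 116] 192 [230, 192, 114] 194 [221, 178, 107] 
[481.81419737  50.56418428 152.6       ] template centre 536.8141973675517
[498.78231563  51.97418328  10.        ] [257.23607841 182.95633526]
[492.77427455  51.46547979 213.26841918]
```

```bash
python3 -m crank '[{"offset":[-0.001,0.001,-0.008],"spin":0},{"offset":[-0.001,0.001,-0.025],"spin":0},{"offset":[-0.001,0.001,-0.045],"spin":0},{"offset":[-0.001,0.001,-0.065],"spin":0},{"offset":[-0.001,0.001,-0.083],"spin":0},{"offset":[-0.001,0.001,-0.094],"spin":0},{"offset":[-0.001,0.001,-0.096],"spin":0},{"offset":[-0.001,0.001,-0.096],"spin":0}]'
python3 d.py w3.png
python3 - <<'E'
from h import *
w=wcam();g=w['pixels'].astype(int).sum(2)
cv2.imwrite('pics/w3c.png',cv2.resize(w['pixels'][140:240,205:305,::-1],(600,600),interpolation=cv2.INTER_CUBIC))
print(wproj(w,[w['t'][0]-15,52.3,57]),wproj(w,[w['t'][0]-15,52.3,47]))
E
```

```text
clock: 8.4
eef_pos: [491.6, 52.4, 116.9]
eef_rot: [3.141, 0.001, -3.131]
wrist_force: [-1.1, -0.4, -1.4]
finger_gap: 8.8
[491.6  52.4 116.9] [[-1.0, -0.011, 0.001], [-0.011, 1.0, 0.0], [-0.001, 0.0, -1.0]]
(15, 55, 10) [384.8 263.7]
(15, -55, 10) [384.8 408.8]
(24, 65, 47) [400.6 260.8]
(6, 65, 47) [369.2 260.8]
(-135, 65, 10) [172.7 251.6]
(-135, -65, 10) [197.1 412.2]
(135, 65, 10) [558.7 250.5]
[256.55860685 182.99988471] [256.5127633  180.17450328]
```

View pics/w3c.png

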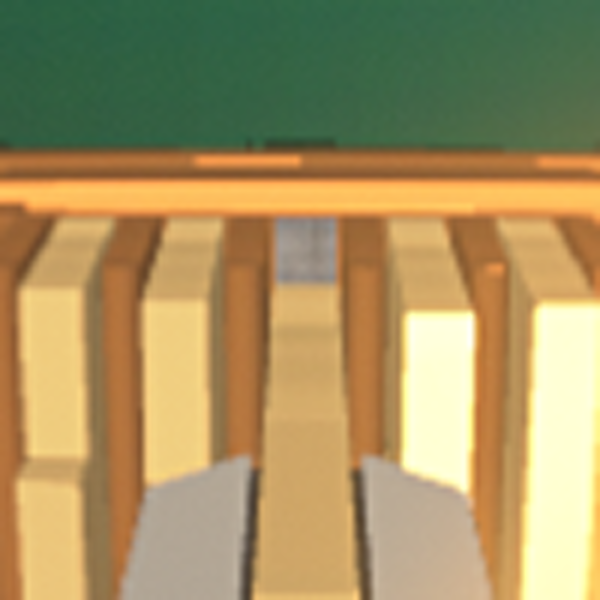

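The template's lower end (273–338) is centred between the fins (265 and 345), so I'm lowering it.

```bash
python3 -m crank '[{"offset":[0,0,-0.005],"spin":0},{"offset":[0,0,-0.011],"spin":0},{"offset":[0,0,-0.017],"spin":0},{"offset":[0,0,-0.023],"spin":0},{"offset":[0,0,-0.029],"spin":0},{"offset":[0,0,-0.034],"spin":0},{"offset":[0,0,-0.038],"spin":0},{"offset":[0,0,-0.040],"spin":0}]'
python3 -m crank '[{"offset":[0,0,-0.001],"spin":0},{"offset":[0,0,-0.002],"spin":0},{"offset":[0,0,-0.003],"spin":0},{"offset":[0,0,-0.004],"spin":0},{"offset":[0,0,-0.005],"spin":0},{"offset":[0,0,-0.006],"spin":0},{"offset":[0,0,-0.006],"spin":0},{"offset":[0,0,-0.006],"spin":0}]'
```

```text
clock: 9.17
eef_pos: [492.0, 52.5, 77.4]
eef_rot: [3.141, 0.002, -3.131]
wrist_force: [0.2, -0.3, -0.5]
finger_gap: 8.7
clock: 9.83
eef_pos: [492.0, 52.5, 71.4]
eef_rot: [3.141, 0.002, -3.131]
wrist_force: [-0.5, 0.6, -1.1]
finger_gap: 8.6
```

```bash
python3 -m crank '[{"offset":[0,0,-0.0005],"spin":0},{"offset":[0,0,-0.001],"spin":0},{"offset":[0,0,-0.0015],"spin":0},{"offset":[0,0,-0.002],"spin":0},{"offset":[0,0,-0.002],"spin":0},{"offset":[0,0,-0.002],"spin":0},{"offset":[0,0,-0.002],"spin":0},{"offset":[0,0,-0.002],"spin":0}]'
```

```text
clock: 10.5
eef_pos: [492.4, 52.4, 70.6]
eef_rot: [3.141, 0.004, -3.13]
wrist_force: [-4.2, -1.2, 14.2]
finger_gap: 9.0
```

It is seated: 14 N upward at z 70.6, where 70.7 was expected. I'm releasing and rising, and working out how far the bolt is thrown from the first pictures.

```bash
python3 -m crank '[{"offset":[0,0,0.001],"spin":0},{"offset":[0,0,0.001],"spin":0},{"offset":[0,0,0.001],"spin":0},{"offset":[0,0,0.006],"spin":0},{"offset":[0,0,0.020],"spin":0},{"offset":[0,0,0.045],"spin":0},{"offset":[0,0,0.080],"spin":0},{"offset":[0,0,0.118],"spin":0}]' 0.25
python3 -m crank '[{"offset":[0,0,0.030],"spin":0},{"offset":[0,0,0.065],"spin":0},{"offset":[0,0,0.100],"spin":0},{"offset":[0,0,0.120],"spin":0},{"offset":[0,0,0.130],"spin":0},{"offset":[0,0,0.130],"spin":0},{"offset":[0,0,0.130],"spin":0},{"offset":[0,0,0.130],"spin":0}]' 0.5
cat > e.py <<'E'
from h import *
from d2 import rk
t=manip.camera('top');s=manip.camera('scene')
for r in (197,208,219):
  for y in (-82,-64,-33):
    X=rk((115-r*np.cos(1.4),y,80+r*np.sin(1.4)));print(r,y,np.round(X,1),proj(t,X).round(1),proj(s,X).round(1))
T=t['pixels'][140:240,170:250,::-1];S=s['pixels'][140:260,240:340,::-1]
im=np.hstack([cv2.resize(T,(400,500),interpolation=cv2.INTER_CUBIC),cv2.resize(S,(400,480),interpolation=cv2.INTER_CUBIC)[:480] if 0 else cv2.resize(S,(400,500),interpolation=cv2.INTER_CUBIC)])
cv2.imwrite('pics/pin.png',im)
E
cat > d2.py <<'E'
import numpy as np
def rk(l,q=(535.45,37.6,np.radians(90.67))):
    c,s=np.cos(q[2]),np.sin(q[2]);return [q[0]+c*l[0]-s*l[1],q[1]+s*l[0]+c*l[1],l[2]]
E
python3 e.py
```

```text
clock: 11.17
eef_pos: [491.7, 52.4, 189.4]
eef_rot: [3.141, 0.001, -3.13]
wrist_force: [0.4, -0.3, -0.5]
finger_gap: 23.4
clock: 11.83
eef_pos: [491.2, 52.4, 317.6]
eef_rot: [3.141, -0.002, -3.13]
wrist_force: [-0.3, -0.0, 0.4]
finger_gap: 46.9
197 -82 [616.5 120.1 274.1] [203.5 164.2] [275.7 174.2]
197 -64 [598.5 119.9 274.1] [203.2 171.2] [281.9 171. ]
197 -33 [567.5 119.5 274.1] [202.8 183.3] [292.4 165.8]
208 -82 [616.5 118.2 285. ] [203.8 163.1] [275.3 169.9]
208 -64 [598.5 118.  285. ] [203.6 170.2] [281.6 166.8]
208 -33 [567.5 117.6 285. ] [203.1 182.5] [292.2 161.6]
219 -82 [616.5 116.3 295.8] [204.2 162.1] [274.9 165.6]
219 -64 [598.5 116.1 295.8] [203.9 169.2] [281.3 162.5]
219 -33 [567.5 115.8 295.8] [203.5 181.6] [292.  157.3]
```

View pics/pin.png

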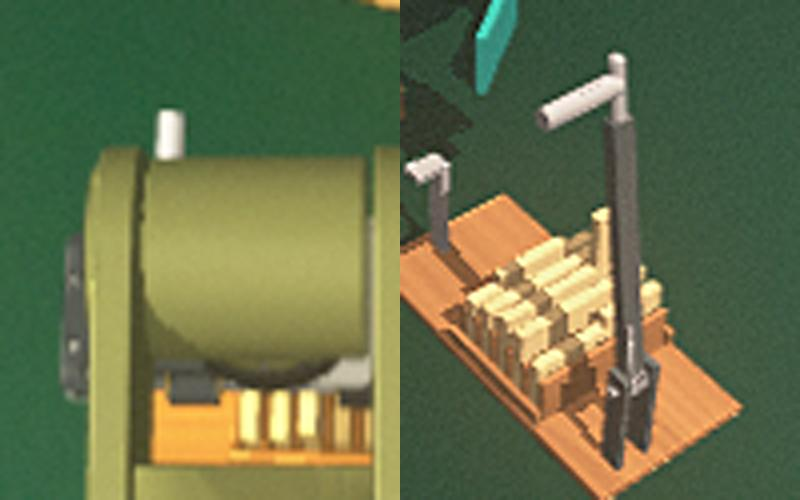

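The scene crop shows the template down in the middle slot with its tab up. The pin's end is at (544, 118), which gives r ≈ 212, so the bolt is about 15 mm thrown. I'm going over the pin now.

```bash
python3 -m crank '[{"offset":[0.008,0.006,0.012],"spin":0},{"offset":[0.028,0.018,0.018],"spin":0},{"offset":[0.055,0.034,0.018],"spin":0},{"offset":[0.080,0.048,0.018],"spin":0},{"offset":[0.098,0.060,0.018],"spin":0},{"offset":[0.106,0.065,0.015],"spin":0},{"offset":[0.107,0.065,0.010],"spin":0},{"offset":[0.107,0.065,0.005],"spin":0}]' 0.5
python3 - <<'E'
from h import *
from d2 import rk
w=wcam();print(w['t'],w['R'].round(3).tolist())
im=cv2.resize(w['pixels'][:,:,::-1],None,fx=1.5,fy=1.5).copy()
for r in (197,212):
  for y in (-82,-64):
    X=rk((115-r*np.cos(1.4),y,80+r*np.sin(1.4)));u=(wproj(w,X)+.5)*1.5;print(r,y,np.round(X,1),u.round(1));cv2.circle(im,tuple(int(v) for v in u.round()),3,(0,0,255) if r<200 else (255,0,0),1)
cv2.imwrite('pics/w4.png',im)
E
```

```text
clock: 12.6
eef_pos: [598.0, 117.1, 321.5]
eef_rot: [-3.142, -0.003, -3.13]
wrist_force: [0.3, 0.2, -0.5]
finger_gap: 46.8
[597.97328825 117.1140102  321.49480122] [[-1.0, -0.011, -0.003], [-0.011, 1.0, -0.0], [0.003, -0.0, -1.0]]
197 -82 [616.5 120.1 274.1] [390.6 340.8]
197 -64 [598.5 119.9 274.1] [390.7 309.8]
212 -82 [616.5 117.5 288.9] [386.1 351.6]
212 -64 [598.5 117.3 288.9] [386.1 319. ]
```

View pics/w4.png

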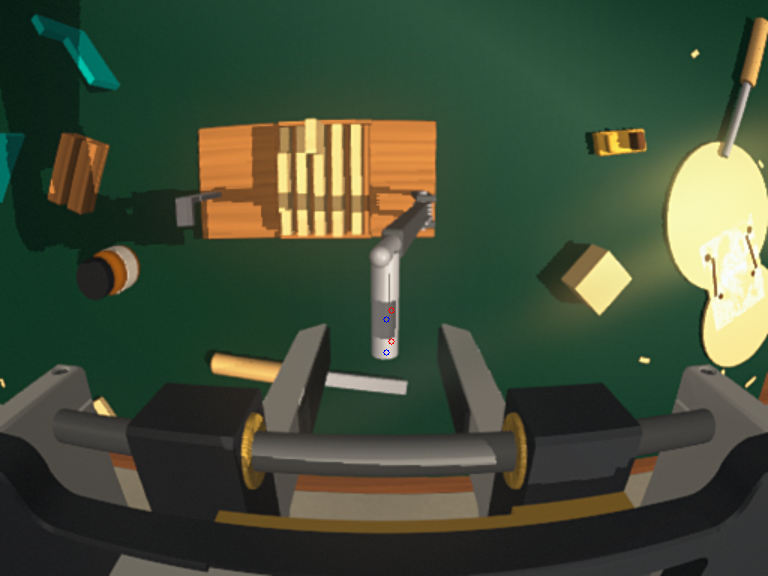

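The pin shows at columns 372–398 down to row 357, on the prediction and between the jaws. Next I descend and grip it.

```bash
python3 -m crank '[{"offset":[0,0,-0.008],"spin":0},{"offset":[0,0,-0.020],"spin":0},{"offset":[0,0,-0.033],"spin":0},{"offset":[0,0,-0.043],"spin":0},{"offset":[0,0,-0.048],"spin":0},{"offset":[0,0,-0.050],"spin":0},{"offset":[0,0,-0.050],"spin":0},{"offset":[0,0,-0.050],"spin":0}]'
python3 -m crank '[{"offset":[0,0,0],"spin":0},{"offset":[0,0,0],"spin":0},{"offset":[0,0,0],"spin":0},{"offset":[0,0,0],"spin":0},{"offset":[0,0,0],"spin":0},{"offset":[0,0,0],"spin":0},{"offset":[0,0,0],"spin":0},{"offset":[0,0,0],"spin":0}]' 0 30
```

```text
clock: 13.32
eef_pos: [597.6, 116.8, 271.5]
eef_rot: [-3.142, -0.003, -3.131]
wrist_force: [-0.1, 0.4, 1.1]
finger_gap: 47.1
clock: 13.98
eef_pos: [597.6, 117.0, 271.5]
eef_rot: [3.141, -0.003, -3.131]
wrist_force: [-0.0, 2.8, -0.5]
finger_gap: 13.2
```

```bash
python3 -m crank '[{"offset":[0,0.0005,-0.003],"spin":0},{"offset":[0,0.001,-0.006],"spin":0},{"offset":[0,0.0015,-0.009],"spin":0},{"offset":[0,0.002,-0.012],"spin":0},{"offset":[0,0.0025,-0.014],"spin":0},{"offset":[0,0.003,-0.016],"spin":0},{"offset":[0,0.003,-0.016],"spin":0},{"offset":[0,0.003,-0.016],"spin":0}]'
python3 -m crank '[{"offset":[0,0,-0.001],"spin":0},{"offset":[0,0,-0.002],"spin":0},{"offset":[0,0.001,-0.003],"spin":0},{"offset":[0,0.001,-0.004],"spin":0},{"offset":[0,0.001,-0.004],"spin":0},{"offset":[0,0.001,-0.004],"spin":0},{"offset":[0,0.001,-0.004],"spin":0},{"offset":[0,0.001,-0.004],"spin":0}]'
python3 e.py
```

```text
clock: 14.65
eef_pos: [597.9, 119.8, 256.9]
eef_rot: [3.142, -0.0, -3.131]
wrist_force: [-2.6, 0.6, 12.2]
finger_gap: 13.4
clock: 15.32
eef_pos: [598.4, 120.1, 256.6]
eef_rot: [-3.141, 0.004, -3.131]
wrist_force: [-9.1, -5.7, 26.6]
finger_gap: 13.1
197 -82 [616.5 120.1 274.1] [203.5 164.2] [275.7 174.2]
197 -64 [598.5 119.9 274.1] [203.2 171.2] [281.9 171. ]
197 -33 [567.5 119.5 274.1] [202.8 183.3] [292.4 165.8]
208 -82 [616.5 118.2 285. ] [203.8 163.1] [275.3 169.9]
208 -64 [598.5 118.  285. ] [203.6 170.2] [281.6 166.8]
208 -33 [567.5 117.6 285. ] [203.1 182.5] [292.2 161.6]
219 -82 [616.5 116.3 295.8] [204.2 162.1] [274.9 165.6]
219 -64 [598.5 116.1 295.8] [203.9 169.2] [281.3 162.5]
219 -33 [567.5 115.8 295.8] [203.5 181.6] [292.  157.3]
```

View pics/pin.png

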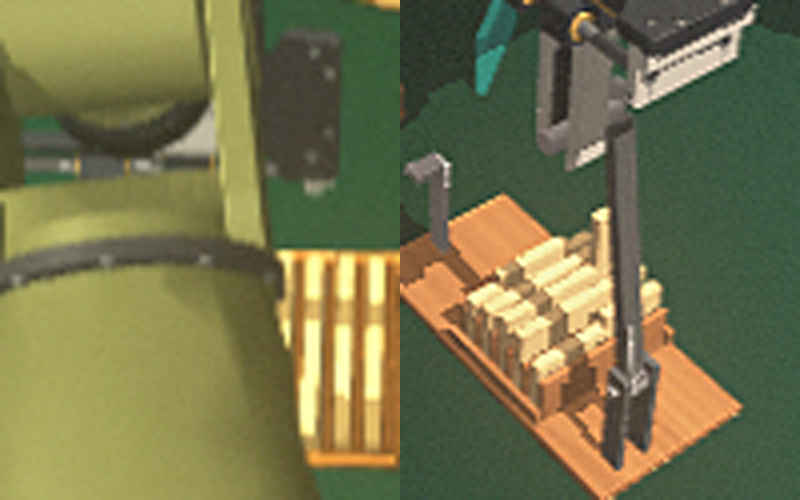

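The bolt is at its back stop: pin y 120.1 as predicted, and 26 N of resistance. I'm swinging along the arc.

```bash
python3 -m crank '[{"offset":[0,-0.006,-0.001],"spin":0},{"offset":[0,-0.015,-0.003],"spin":0},{"offset":[0,-0.027,-0.007],"spin":0},{"offset":[0,-0.038,-0.0105],"spin":0},{"offset":[0,-0.049,-0.015],"spin":0},{"offset":[0.001,-0.059,-0.020],"spin":0},{"offset":[0.001,-0.068,-0.025],"spin":0},{"offset":[0.001,-0.073,-0.028],"spin":0}]' 0 30
python3 - <<'E'
from h import *
s=manip.read_state();p=s['eef_pos'];print(p,s['wrist_force'])
a,b=152.9-p[1],p[2]+17.5-80
th=np.arctan2(b,a);print('theta,r',th,np.hypot(a,b))
for q in np.linspace(th,th-.6,9)[1:]: print(round(q,2),np.round([-196.5*np.cos(q)+a,196.5*np.sin(q)-b],1))
E
```

```text
clock: 16.08
eef_pos: [598.6, 46.3, 227.1]
eef_rot: [-3.141, 0.001, -3.132]
wrist_force: [-4.5, 5.8, 0.7]
finger_gap: 12.8
[598.55652262  46.29741234 227.14515379] [-4.51456958  5.76502058  0.65917902]
theta,r 0.9962026207141762 196.14315782936512
0.92 [-12.3  -8.2]
0.85 [-23.6 -17.5]
0.77 [-34.3 -27.7]
0.7 [-44.2 -38.6]
0.62 [-53.2 -50.3]
0.55 [-61.3 -62.6]
0.47 [-68.5 -75.4]
0.4 [-74.7 -88.8]
```

```bash
python3 -m crank '[{"offset":[0,-0.012,-0.008],"spin":0},{"offset":[0,-0.0235,-0.0175],"spin":0},{"offset":[0,-0.034,-0.0275],"spin":0},{"offset":[0,-0.044,-0.0385],"spin":0},{"offset":[0,-0.053,-0.050],"spin":0},{"offset":[0.001,-0.061,-0.0625],"spin":0},{"offset":[0.001,-0.068,-0.075],"spin":0},{"offset":[0.001,-0.0745,-0.088],"spin":0}]'
cat > f.py <<'E'
from h import *
s=manip.read_state();p=s['eef_pos'];print(p,s['wrist_force'])
a,b=152.9-p[1],p[2]+17.5-80
th=np.arctan2(b,a);print('theta,r',th,np.hypot(a,b))
for q in np.linspace(th,-.015,9)[1:]: print(round(q,2),np.round([-196.5*np.cos(q)+a,196.5*np.sin(q)-b],1))
E
python3 f.py
```

```text
clock: 16.75
eef_pos: [599.1, -28.6, 138.4]
eef_rot: [3.141, 0.0, -3.132]
wrist_force: [-2.7, 6.0, 5.2]
finger_gap: 13.4
[599.14844627 -28.58674268 138.36518146] [-2.69178077  6.02440079  5.18674598]
theta,r 0.3959441390633224 196.70527071340288
0.34 [-3.5 -9.5]
0.29 [ -6.6 -19.1]
0.24 [ -9.3 -28.8]
0.19 [-11.5 -38.7]
0.14 [-13.1 -48.6]
0.09 [-14.3 -58.6]
0.04 [-14.9 -68.7]
-0.02 [-15.  -78.8]
```

```bash
python3 -m crank '[{"offset":[0,-0.0035,-0.0095],"spin":0},{"offset":[0,-0.0065,-0.019],"spin":0},{"offset":[0,-0.009,-0.029],"spin":0},{"offset":[0,-0.011,-0.0385],"spin":0},{"offset":[0,-0.013,-0.0485],"spin":0},{"offset":[0,-0.014,-0.0585],"spin":0},{"offset":[0,-0.0145,-0.0685],"spin":0},{"offset":[0,-0.0145,-0.078],"spin":0}]'
python3 f.py
```

```text
clock: 17.42
eef_pos: [599.2, -44.2, 60.2]
eef_rot: [-3.141, 0.001, -3.132]
wrist_force: [-1.7, -2.3, 8.2]
finger_gap: 13.5
[599.23666414 -44.19892351  60.18689987] [-1.67815502 -2.25807559  8.19741365]
theta,r -0.011735193181745436 197.11249600236906
-0.01 [ 0.6 -0.1]
-0.01 [ 0.6 -0.2]
-0.01 [ 0.6 -0.2]
-0.01 [ 0.6 -0.3]
-0.01 [ 0.6 -0.4]
-0.01 [ 0.6 -0.5]
-0.01 [ 0.6 -0.6]
-0.02 [ 0.6 -0.6]
```

```bash
python3 -m crank '[{"offset":[0,0,-0.001],"spin":0},{"offset":[0,0,-0.0015],"spin":0},{"offset":[0,0,-0.002],"spin":0},{"offset":[0,0,-0.002],"spin":0},{"offset":[0,0,-0.002],"spin":0},{"offset":[0,0,-0.002],"spin":0},{"offset":[0,0,-0.002],"spin":0},{"offset":[0,0,-0.002],"spin":0}]'
python3 -m crank '[{"offset":[0,-0.002,0],"spin":0},{"offset":[0,-0.005,0],"spin":0},{"offset":[0,-0.008,0],"spin":0},{"offset":[0,-0.011,0],"spin":0},{"offset":[0,-0.014,0],"spin":0},{"offset":[0,-0.017,0],"spin":0},{"offset":[0,-0.019,0],"spin":0},{"offset":[0,-0.021,0],"spin":0}]'
```

```text
clock: 18.08
eef_pos: [599.2, -44.9, 58.4]
eef_rot: [-3.14, 0.001, -3.132]
wrist_force: [-1.8, 0.6, 7.6]
finger_gap: 13.3
clock: 18.75
eef_pos: [599.3, -66.0, 58.5]
eef_rot: [-3.14, 0.002, -3.133]
wrist_force: [-1.4, 19.0, 6.6]
finger_gap: 13.3
```

The bolt reached its stop: 21 mm of travel and 19 N. I'll ease off, open gently and rise straight up.

```bash
python3 -m crank '[{"offset":[0,0.001,0.001],"spin":0},{"offset":[0,0.001,0.002],"spin":0},{"offset":[0,0.001,0.004],"spin":0},{"offset":[0,0.001,0.005],"spin":0},{"offset":[0,0.001,0.005],"spin":0},{"offset":[0,0.001,0.005],"spin":0},{"offset":[0,0.001,0.005],"spin":0},{"offset":[0,0.001,0.005],"spin":0}]' 0 10
```

```text
clock: 19.42
eef_pos: [598.2, -65.7, 62.0]
eef_rot: [-3.14, -0.001, -3.133]
wrist_force: [0.4, -6.0, -14.6]
finger_gap: 13.7
```

The bar holds against an upward pull (−14.6 N), so it is captured by the keeper. Releasing.

```bash
python3 -m crank '[{"offset":[0,0,0],"spin":0},{"offset":[0,0,0],"spin":0},{"offset":[0,0,0],"spin":0},{"offset":[0,0,0],"spin":0},{"offset":[0,0,0],"spin":0},{"offset":[0,0,0],"spin":0},{"offset":[0,0,0],"spin":0},{"offset":[0,0,0],"spin":0}]' 0.4 10
python3 -m crank '[{"offset":[0,0,0.008],"spin":0},{"offset":[0,0,0.025],"spin":0},{"offset":[0,0,0.050],"spin":0},{"offset":[0,0,0.080],"spin":0},{"offset":[0,0,0.115],"spin":0},{"offset":[0,0,0.150],"spin":0},{"offset":[0,0,0.175],"spin":0},{"offset":[0,0,0.180],"spin":0}]'
python3 -m crank '[{"offset":[-0.010,-0.015,0],"spin":0},{"offset":[-0.025,-0.045,0],"spin":0},{"offset":[-0.045,-0.080,0],"spin":0},{"offset":[-0.065,-0.115,0],"spin":0},{"offset":[-0.085,-0.150,0],"spin":0},{"offset":[-0.100,-0.175,0],"spin":0},{"offset":[-0.110,-0.190,0],"spin":0},{"offset":[-0.110,-0.190,0],"spin":0}]'
python3 - <<'E'
from h import *
from d2 import rk
t=manip.camera('top');s=manip.camera('scene')
S=s['pixels'][150:270,225:345,::-1];T=t['pixels'][170:250,180:300,::-1]
cv2.imwrite('pics/end.png',np.hstack([cv2.resize(S,(400,400),interpolation=cv2.INTER_CUBIC),cv2.resize(T,(400,267),interpolation=cv2.INTER_CUBIC)[:,:] if 0 else cv2.copyMakeBorder(cv2.resize(T,(400,267),interpolation=cv2.INTER_CUBIC),0,133,0,0,cv2.BORDER_CONSTANT)]))
for r in (197,219):
  for th in (0.02,):
    X=rk((115-r*np.cos(th),-82,80+r*np.sin(th)));print(r,((proj(s,X)-[225,150]+.5)*3.333).round(),((proj(t,X)-[180,170]+.5)*3.333).round()+[400,0])
for n in ['jar','block','plane','chisel']: print(n,[(np.round(x['location']).tolist(),round(x['conf'],2)) for x in manip.search_frame(t,n)[:1]])
E
```

```text
clock: 20.08
eef_pos: [598.3, -65.6, 62.1]
eef_rot: [-3.14, -0.001, -3.133]
wrist_force: [0.3, -0.3, -0.3]
finger_gap: 37.1
clock: 20.75
eef_pos: [599.3, -65.8, 248.0]
eef_rot: [-3.139, 0.006, -3.133]
wrist_force: [-1.2, 0.5, 0.4]
finger_gap: 37.4
clock: 21.42
eef_pos: [487.5, -258.3, 248.0]
eef_rot: [-3.138, 0.006, -3.136]
wrist_force: [-0.5, -0.2, -0.6]
finger_gap: 37.8
197 [ 40. 157.] [688.  38.]
219 [ 26. 142.] [713.  38.]
jar [([633.0, -217.0, 75.0], 0.69)]
block [([640.0, 370.0, 48.0], 0.87)]
plane [([474.0, 392.0, 12.0], 0.64)]
chisel [([775.0, 7.0, 21.0], 0.59)]
```

View pics/end.png

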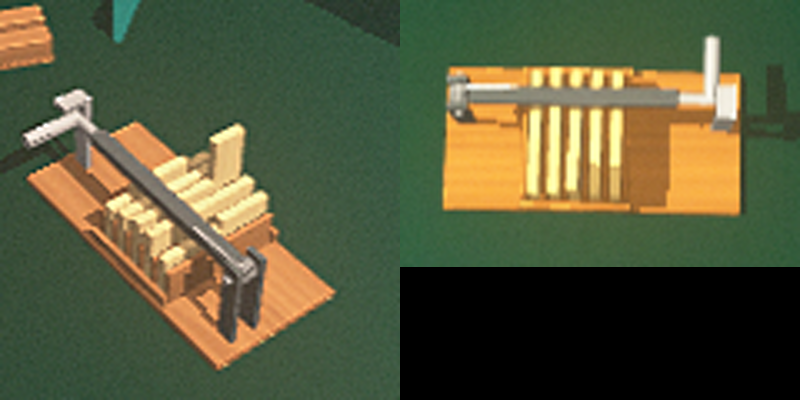

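The bar is shut with the bolt under the keeper: the pin is at (713, 38), exactly where a fully thrown bolt should be. All five templates are in their slots, with the tall tab on the side away from the bar. The loose things read within 4 mm of where they started.

```bash
python3 -c "
from cell import manip
print(manip.sign_off())"
```

```text
the job is handed in; nothing more can be done
None
```

The job is done and handed in at about 21.5 s on the robot's clock, well inside the 61 s limit.

**Template:** I drew the tall template out of the stand, turned it about 23° and lowered it into the empty middle slot (rack x +15). The tab is on the +y side, away from the bar. It touched the floor at tool height z 70.6 mm, against 70.7 expected, with 14 N of contact force.

**Bar and bolt:** The bolt started about 15 mm thrown. I drew it back to its stop with the bar still up, swung the bar down, held it there and pushed the bolt about 21 mm, until it hit its end stop at 19 N.

**Last checks:**
- The bar resisted a 15 N upward pull before I let go.
- After release, the pictures showed the bar still shut and the pin where a fully thrown bolt should be.
- All five templates were in their slots, and the robot was clear of everything.
- The jar, block, plane and chisel read within 4 mm of their starting positions, which is the networks' own error.

No check failed. While being held, the template measured about 1 mm off the jaw centre, and I corrected for that before lowering it.

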